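# Unlock the tag jig: draw its lock pin, park it in the side notch, slide the shuttle out

### The arm

A 7-joint arm with a two-finger parallel gripper is mounted at the origin on the work surface. World frame = base frame: x ahead of the robot, y to its left, z up, the work surface at z = 0. Lengths are in m, angles in degrees, forces in N, time in s.
With the tool pointing down it reaches from about 0.425 to 0.875 m from the base axis. Payload 8.4 kg.
Tool frame: the origin (TCP) lies between the finger pads; the fingertips stand 11 mm ahead of it and the grasp point (between the pads) lies 8 mm behind it (manip.tip_extent is the distance from the TCP to the fingertips, in m); x points along the fingers, z is the direction in which the jaws open and shut, and the axes are right-handed (so a half turn about x gives the same grasp; the last joint's range is limited). The gripper opens to 87 mm and grips with 3 to 60 N. Pads are 19 mm wide; open, the fingers measure 117 mm over their backs; the gripper's body (75 mm by 190 mm) begins 51 mm behind the grasp point.
Start: joints at [60.149, 19.091, 2.286, 83.961, -0.768, 76.965, -3.352], TCP at [0.266, -0.593, 0.234] pointing down, gripper open.
Joint ranges: [-147.57, 147.57], [-21.85, 119.76], [-74.77, 79.35], [14.55, 137.4], [-85.83, 265.84], [4.83, 119.75], [-152.11, 152.11]. Speed limits (degrees/s): [127.2, 127.2, 159.86, 159.86, 180, 180, 180].

### API

Orientations are given as [roll, pitch, yaw] about the fixed x, y, z axes, in that order (R = Rz(yaw) Ry(pitch) Rx(roll)).
In Python, from cell import manip, snapshot, camera_params, models gives the robot as it stands.
- The arm moves only by the tool jog_arm, never from a script. Its argument "rows" is a list of rows, each an object of numbers: "wx", "wy", "wz": the turn, a rotation vector about the world's x, y, z in degrees; "x", "y", "z": the shift along the world's x, y, z in m; "fingers": the gripper command: -1 is fully open, 1 is shut, values between are in proportion. In form: [{"wx": .., "wy": .., "wz": .., "x": .., "y": .., "z": .., "fingers": ..}, ...]. A call has 1 to 10 rows; each row is the pose to reach, as a shift and turn from the pose measured when the call began; what a row does not reach only later rows make up. A row lasts 1/8 s, in which the tool goes at most 62.5 mm and 10.7 degrees, less where a joint would pass 70% of its speed; a pose out of reach is approached as far as the arm can. A call with a gripper value outside its range is refused whole. The fingers move at their own pace and stop on an object; "squeeze" is the grip in N (left out, the last holds). Time passes only in rows, so rows that repeat a pose let the fingers close. It gives the time, the measured TCP pose, the force and the opening at its end, in the units of the state.
- manip.state(): the state, without advancing time (a new reading comes with each control period).
- snapshot(name): name is "scene" or "top"; returns (picture, depth): 420x560x3 uint8, red, green, blue; 420x560 float32, m along the optical axis (not along the pixel's ray), 0 where there is no reading.
- camera_params(name): a dict with "camera_matrix" (3x3 intrinsics, pixels), "T" (4x4, takes a point from camera to world coordinates). Camera axes: x right, y up, looking along -z (the intrinsics and any distortion apply to the point x, -y, -z); pixel columns grow to the right and rows downward; lengths in m; the calibration is good to about 2 mm. A picture is of the moment at which its call begins. camera_params takes no time and is no camera call.
- manip.sign_off(): hands the job in, once; it reports no verdict.
Trained networks look in the newest picture that a camera, given by its name, has taken for a name from the list of things; names that differ only in an ending like _2 or _b are one class to them, and where a whole thing is asked for, a point or a joint stands for the part that bears it (a point fixed in the world has none). Each returns a list of dicts, best first, with "score" (0 to 1); they miss things now and then, are a little off and sometimes report something else, mostly with a low value. They report only what shows in the picture. A call takes as long as a camera call. They do not tell look-alikes from the thing itself.
- models.find_in(thing, camera): "centre" ([x, y, z] in m, in world coordinates, good to about 4 mm: the middle of the surface that is visible of it).
The state is a dict: "time": time; "qpos": joint angles; "qvel": joint speeds; "tau": joint torques, N m; "tcp_pos": TCP position; "tool_rot": TCP orientation; "force": force on the tool from outside, world axes, zero at the start; "torque": the same for the moment, N m; "gripper_width": opening from 0.0 (shut) to 1.0 (fully open).
Only numpy, scipy, OpenCV 4.12 (cv2) and the standard library are available. Lean on these libraries where they do the work, as an engineer would, in place of code of your own. Each camera call takes 0.05 s, during which the arm holds its last target. There are 200 camera calls.

### The job

Open the key-tag jig for reloading: draw the red-handled lock pin up out of its bore and park it in the side notch of the yellow pin rest, sliding it in from the open side so that it hangs upright, fully home at the back of the notch, with its collar resting on the plate, and let go. Then slide the white shuttle by its black knob all the way out to its stop, away from the yellow rest's end of the jig. Leave the pin parked and do not shift the cup, the screwdriver or the small ring tin.

Things in the scene. Friction and masses are not known exactly. Their poses are not given: they have to be found in the camera images.
- lock_pin: steel lock pin with a red cylindrical handle, upright in its bore at the start. Origin: on the axis, at the underside of the collar; z points up along the pin. Collar: diameter 34, z 0 to 5. Red handle: diameter 24, z 5 to 43. Below the collar a thin neck: diameter 10, z -18 to 0; below that the thick shank: diameter 20, z -46 to -18. 140 g. It is round: any yaw is the same
- jig: fixed jig on a plywood base plate 260 (x) x 380 (y) x 8 thick; origin under the plate's centre, x away from the robot and y to its left at yaw 0. A dark steel clevis holds the lock pin; a blue press head at (92, 0) with an arm over the shuttle reaching to x = 8 has its top at z 85
- bore (a point): mouth of the pin's bore: centre of the hole, on the top face of the dark clevis (44 x 44), 56 above the table, axes as the jig. The bore, diameter 24, goes down 48 through the clevis and the shuttle's tongue. While the pin is in it, the shuttle is locked
- pin_rest: fixed yellow sheet-metal pin rest on the left (+y) part of the jig's base plate; origin under it, 8 above the table, directly below the notch. Its level plate, 6 thick, top 70 above the origin, 56 wide in y, spans x = -36 to 28 on an upright wall at x = 18 to 28; under it is free room but for a 5 thick foot. The notch is a slot 16 wide in the plate along x, open (flared) to the rest's own -x
- notch (a point): the parking place: on the centre line of the notch, level with the plate's top, axes as the pin rest: x points into the notch; mouth at x = -36, straight slot from x = -22 to its back wall at x = 8. The 10 thick neck passes through the slot; the 20 thick shank and 34 collar do not. A pin parked home has its origin at x = 0 to 3, y within 3, z = 0 in this frame
- shuttle (a joint): travel of the shuttle in m: 0 closed (locked under the press head), 0.08 fully out at its stop; it slides along the jig's -y, needs about 2 N and stays where it is left
- shuttle_knob (a point): centre of the top of the shuttle's black knob: upright cylinder of diameter 24, 34 tall, top 76 above the table, on an 8 tall stem on the white shuttle plate (top 34 above the table). It moves with the shuttle; axes as the jig
- cup: loose orange plastic cup, diameter 72, 90 high, standing; origin under its centre. Bystander
- screwdriver: loose screwdriver lying on the table; origin near its middle. Bystander
- ring_tin: loose small brass-coloured tin, diameter 38, 34 high, standing on the far right corner of the jig's base plate; origin under its centre. Bystander
Mind the look-alikes: they are no part of the job. Of the things that look like the lock_pin, the smallest one is meant.

How it is judged (in metres and radians):
On the way, in this order (a step that is already met when the one before it is completed fails the run):
1. the lock pin is drawn clear of its bore, upward (z of lock_pin in the frame of bore above 0.047 m and value of joint shuttle below 0.012 m), for 0.05 s.
2. the pin is parked home in the notch and let go, before the shuttle is slid out (x of lock_pin in the frame of notch between -0.007 and 0.006 m and y of lock_pin in the frame of notch between -0.005 and 0.005 m and z of lock_pin in the frame of notch between -0.003 and 0.004 m and angle between lock_pin's own z axis and vertical below 0.15 rad and contact force between lock_pin and the fingers below 0.05 N and linear speed of lock_pin below 0.02 m/s and value of joint shuttle below 0.03 m), for 0.2 s.
3. the shuttle is slid out to its stop (value of joint shuttle above 0.072 m), for 0.1 s.
At the end, for the whole second after the job is handed in: The pin hangs released and at rest in the notch: its origin within -7 to +6 mm along the notch, 5 mm across it and -3 to +4 mm in height of the notch point, tilted less than 0.15 rad; the shuttle is at rest at 72 mm or more of its 80 mm travel (x of lock_pin in the frame of notch between -0.007 and 0.006 m and y of lock_pin in the frame of notch between -0.005 and 0.005 m and z of lock_pin in the frame of notch between -0.003 and 0.004 m and angle between lock_pin's own z axis and vertical below 0.15 rad and contact force between lock_pin and the fingers below 0.05 N and linear speed of lock_pin below 0.02 m/s and value of joint shuttle above 0.072 m and velocity of joint shuttle between -0.01 and 0.01 m/s); the robot touches nothing.
It fails at once if a bystander (cup, screwdriver or ring tin) is moved by more than 30 mm (distance of any of cup, screwdriver, ring_tin from where it was at the start of the episode above 0.03 m).
It also fails if it takes over 54 s, if anything falls off the work surface, if the arm or the gripper's body presses on something with over 40 N, if the wrist force passes 120 N, or if a joint passes its speed limit or range.

## Working session

There is one attempt and no reset: what is moved stays moved. The work goes in short steps, Python scripts to look and compute and a tool call to move; the robot and the scene stay as the last step left them, time stands still between calls to the robot, and variables do not carry over. Pictures are saved under pics/ and viewed, about 8 in all and at most 12, crops included, and the job is handed in when it is done.

Besides the shell and the picture viewer there is one more tool, called after "Request:" as name(argument=value, ...) on one line, values as JSON. jog_arm: Moves the arm, as the interface text tells. Its arguments: {"type":"object","properties":{"rows":{"type":"array"},"squeeze":{"type":"number"}},"required":["rows"]}

```bash
mkdir -p pics; ls; python3 - <<'E'
from cell import manip,snapshot,camera_params,models
import cv2,numpy as np
for n in("scene","top"):
    p,d=snapshot(n); np.savez(f"{n}.npz",p=p,d=d); cv2.imwrite(f"pics/{n}0.png",p[:,:,::-1])
    c=camera_params(n); print(n,np.round(c["T"],3).tolist(),np.round(c["camera_matrix"],1).tolist(),[k for k in c])
for t in("lock_pin","pin_rest","shuttle_knob","cup","screwdriver","ring_tin","jig"):
    for n in("scene","top"):
        print(t,n,[(np.round(r["centre"],3).tolist(),round(r["score"],2)) for r in models.find_in(t,n)])
print(manip.state())
E
```

```text
pics
scene [[0.793, -0.404, 0.456, 0.953], [0.609, 0.497, -0.618, -0.499], [0.023, 0.768, 0.64, 0.67], [0.0, 0.0, 0.0, 1.0]] [[393.6, 0.0, 280.2], [0.0, 393.6, 212.3], [0.0, 0.0, 1.0]] ['camera_matrix', 'T']
top [[0.0, 0.989, -0.147, 0.395], [-1.0, 0.002, 0.015, 0.087], [0.016, 0.147, 0.989, 1.005], [0.0, 0.0, 0.0, 1.0]] [[416.6, 0.0, 284.4], [0.0, 416.6, 215.2], [0.0, 0.0, 1.0]] ['camera_matrix', 'T']
lock_pin scene [([0.31, -0.188, 0.073], 0.83), ([0.601, -0.313, 0.083], 0.59), ([0.503, -0.087, 0.078], 0.58)]
lock_pin top [([0.588, -0.3, 0.086], 0.86), ([0.492, -0.082, 0.091], 0.64), ([0.304, -0.177, 0.099], 0.58)]
pin_rest scene [([0.574, 0.074, 0.073], 0.76)]
pin_rest top [([0.559, 0.075, 0.078], 0.85)]
shuttle_knob scene [([0.581, -0.075, 0.036], 0.73)]
shuttle_knob top [([0.564, -0.066, 0.033], 0.7)]
cup scene [([0.587, -0.093, 0.005], 0.23)]
cup top [([0.59, 0.407, 0.054], 0.58)]
screwdriver scene [([0.408, 0.405, 0.015], 0.86)]
screwdriver top [([0.401, 0.412, 0.022], 0.88)]
ring_tin scene [([0.698, -0.155, 0.046], 0.59)]
ring_tin top [([0.687, -0.148, 0.046], 0.54)]
jig scene [([0.589, -0.095, 0.006], 0.85)]
jig top [([0.562, -0.067, 0.033], 0.62), ([0.539, -0.028, 0.006], 0.58)]
{'time': 0.8, 'qpos': array([60.15031294, 19.08877834,  2.28499035, 83.96134386, -0.76892247,
       76.96432062, -3.3518743 ]), 'qvel': array([-0.05344698,  0.06028252, -0.04021378,  0.00566367, -0.03037131,
       -0.08300898, -0.02341926]), 'tau': array([-2.02720353e-04, -6.56044006e+01,  1.33268237e+00, -4.04036987e+01,
       -5.97580173e-02,  3.49058700e-02,  4.91720516e-05]), 'tcp_pos': array([ 0.266095  , -0.59301358,  0.23356924]), 'tool_rot': array([72.5801192 , 89.99784126,  6.74502776]), 'force': array([ 0.20113405, -0.15703024,  0.10126655]), 'torque': array([ 0.0365761 , -0.01014767, -0.00617635]), 'gripper_width': 0.9963975377181777}
```

```bash
python3 - <<'E'
import cv2
a=cv2.imread("pics/top0.png");cv2.imwrite("pics/top0x.png",cv2.resize(a,(800,600)))
a=cv2.imread("pics/scene0.png");cv2.imwrite("pics/scene0x.png",cv2.resize(a,(800,600)))
E
```

```text
(no output)
```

View pics/top0x.png

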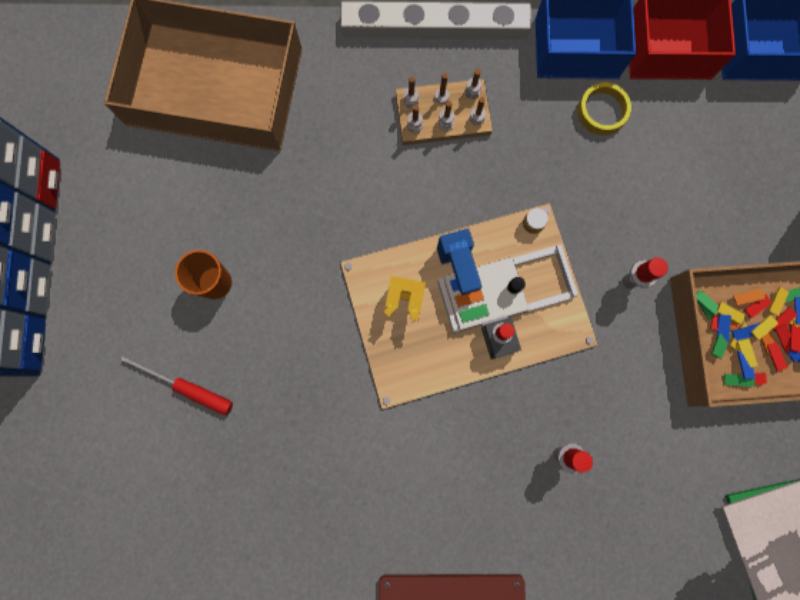

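View pics/scene0x.png

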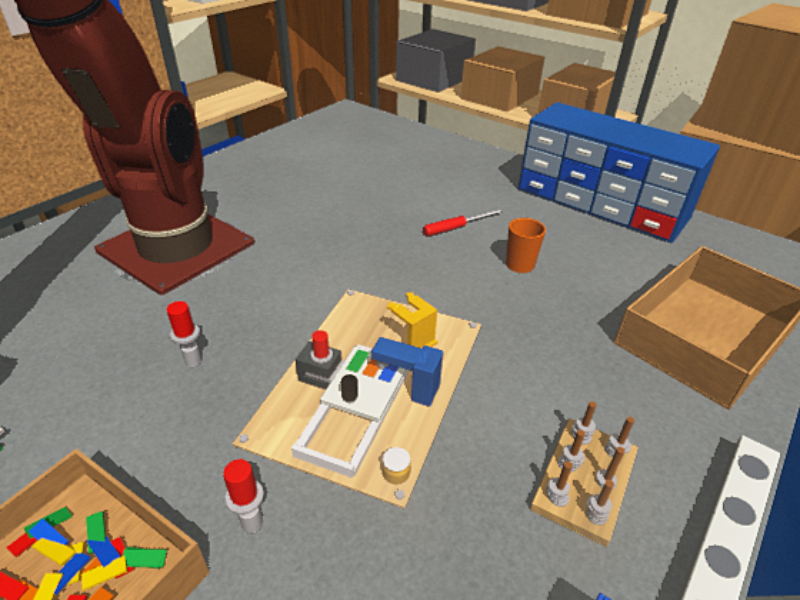

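The top view shows three red-handled pins (800-px image): one in the jig clevis at (503,332), and two free-standing ones at (652,270) and (577,460). In the scene view these are at (320,345), (240,485) and (182,320). The clevis pin fits: it is the smallest and sits upright in the bore. The yellow rest is at (405,295) and the knob at (516,286). Next I'll measure them and make an enlarged crop to confirm.

```bash
cat > h.py <<'E'
import numpy as np,cv2
from cell import camera_params
def cloud(n,p,d):
    c=camera_params(n);K=np.array(c["camera_matrix"]);T=np.array(c["T"])
    v,u=np.mgrid[:420,:560]
    X=np.stack([(u-K[0,2])/K[0,0]*d,-(v-K[1,2])/K[1,1]*d,-d],-1)
    W=X@T[:3,:3].T+T[:3,3]; W[d==0]=np.nan
    return W
def proj(n,w):
    c=camera_params(n);K=np.array(c["camera_matrix"]);T=np.array(c["T"])
    q=(np.asarray(w)-T[:3,3])@T[:3,:3]
    return np.stack([K[0,2]+K[0,0]*q[...,0]/-q[...,2],K[1,2]+K[1,1]*q[...,1]/q[...,2]],-1)
def masks(p,W):
    h=cv2.cvtColor(p,cv2.COLOR_RGB2HSV).astype(int);H,S,V=h[...,0],h[...,1],h[...,2]
    x,y,z=W[...,0],W[...,1],W[...,2]
    jig=(x>.38)&(x<.74)&(y>-.25)&(y<.2)
    return dict(pin=((H<8)|(H>172))&(S>150)&jig&(abs(x-.495)<.04)&(abs(y+.085)<.04),yel=(H>20)&(H<32)&(S>170)&jig&(z>.03),knob=(V<70)&(S<90)&jig&(z>.06)&(x>.52),any=jig)
E
python3 - <<'E'
from h import *
for n in("scene","top"):
    f=np.load(n+".npz");p,d=f["p"],f["d"];W=cloud(n,p,d);m=masks(p,W)
    a=W[m["pin"]];t=a[a[:,2]>.094];print(n,"pin n",len(a),"z",np.nanpercentile(a[:,2],[2,50,98]).round(3),"top",len(t),t.mean(0).round(4),np.ptp(t,0).round(3))
    k=W[m["knob"]];t=k[k[:,2]>.072];print("knob",len(k),np.nanpercentile(k[:,2],[2,98]),len(t),t.mean(0).round(4) if len(t) else 0,np.ptp(t,0).round(3) if len(t) else 0)
    a=W[m["yel"]];t=a[abs(a[:,2]-.078)<.005]
    print("rest",len(a),len(t),np.percentile(t[:,2],[5,50,95]).round(4))
    r=cv2.minAreaRect((t[:,:2]*1000).astype(np.float32));print(r,cv2.boxPoints(r).round(1).tolist())
    # plate
    h=cv2.cvtColor(p,cv2.COLOR_RGB2HSV)
    b=m["any"]&(abs(W[...,2]-.008)<.004)&(h[...,1]>60)
    r=cv2.minAreaRect((W[b][:,:2]*1000).astype(np.float32));print("plate",b.sum(),r)
    # canvas of rest plate
    im=np.zeros((120,120),np.uint8)
    for q in t: im[int((.62-q[0])*1000)%120,int((.135-q[1])*1000)%120]=255
    cv2.imwrite(f"pics/rest_{n}.png",im)
f=np.load("scene.npz")["p"];c=cv2.resize(f[185:345,150:340],None,fx=4,fy=3.5,interpolation=cv2.INTER_CUBIC);cv2.imwrite("pics/crop.png",c[:,:,::-1])
E
```

```text
scene pin n 183 z [0.066 0.09  0.101] top 79 [ 0.501  -0.0837  0.0991] [0.023 0.022 0.009]
knob 113 [0.06118541 0.07835317] 78 [ 0.5789 -0.1074  0.0763] [0.022 0.021 0.007]
rest 565 353 [0.0762 0.079  0.0809]
((552.754150390625, 75.76222229003906), (58.32536697387695, 65.46003723144531), 78.37297821044922) [[514.7999877929688, 53.79999923706055], [578.9000244140625, 40.599998474121094], [590.7000122070312, 97.69999694824219], [526.5999755859375, 110.9000015258789]]
plate 8863 ((555.9232177734375, -33.61738586425781), (260.39520263671875, 382.12274169921875), 16.308040618896484)
top pin n 105 z [0.07  0.099 0.102] top 85 [ 0.4948 -0.0799  0.0991] [0.02  0.022 0.008]
knob 100 [0.06099621 0.08226458] 83 [ 0.5733 -0.0944  0.0758] [0.075 0.114 0.011]
rest 488 488 [0.0751 0.0779 0.0806]
((548.54150390625, 76.59163665771484), (54.767791748046875, 63.260005950927734), 78.73719787597656) [[512.2000122070312, 55.900001525878906], [574.2000122070312, 43.599998474121094], [584.9000244140625, 97.30000305175781], [522.9000244140625, 109.5999984741211]]
plate 11216 ((552.023193359375, -32.735137939453125), (259.93243408203125, 380.2116394042969), 16.34653091430664)
```

View pics/crop.png

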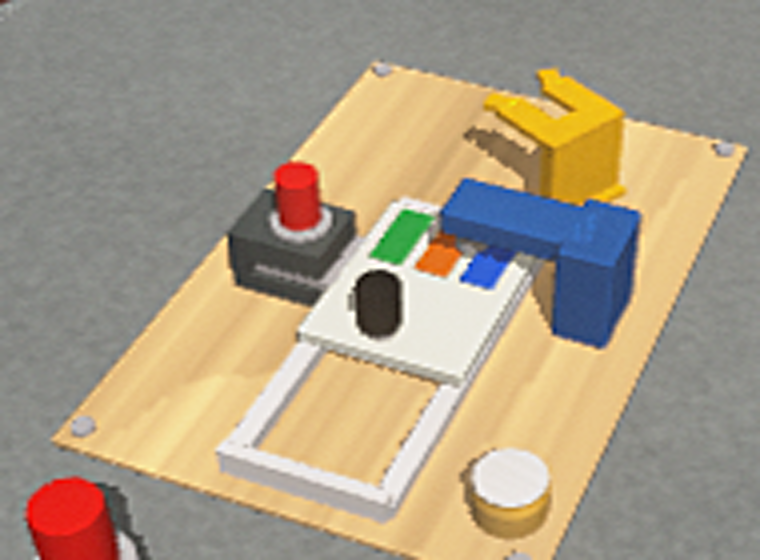

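The crop confirms it. The small red-handled pin stands in the dark clevis at crop (298,195) with its collar on the block, while the larger decoy is cut off at (70,500). The rest is turned about -11.5°, with its notch open towards the robot. I'm moving above the pin with the jaws across the notch direction.

Request:
jog_arm(rows=[{"x": 0.05,"y": 0.11,"z": -0.01,"wz": -10,"fingers": -1},{"x": 0.232,"y": 0.511,"z": -0.034,"wz": -36,"fingers": -1},{"x": 0.232,"y": 0.511,"z": -0.034,"wz": -36,"fingers": -1},{"x": 0.232,"y": 0.511,"z": -0.034,"wz": -36,"fingers": -1},{"x": 0.232,"y": 0.511,"z": -0.034,"wz": -36,"fingers": -1},{"x": 0.232,"y": 0.511,"z": -0.034,"wz": -36,"fingers": -1},{"x": 0.232,"y": 0.511,"z": -0.034,"wz": -36,"fingers": -1},{"x": 0.232,"y": 0.511,"z": -0.034,"wz": -36,"fingers": -1},{"x": 0.232,"y": 0.511,"z": -0.034,"wz": -36,"fingers": -1},{"x": 0.232,"y": 0.511,"z": -0.034,"wz": -36,"fingers": -1}])

```text
$.rows[0]: bad value
```

Request:
jog_arm(rows=[{"wx": 0,"wy": 0,"x": 0.05,"y": 0.11,"z": -0.01,"wz": -10,"fingers": -1},{"wx": 0,"wy": 0,"x": 0.232,"y": 0.511,"z": -0.034,"wz": -36,"fingers": -1},{"wx": 0,"wy": 0,"x": 0.232,"y": 0.511,"z": -0.034,"wz": -36,"fingers": -1},{"wx": 0,"wy": 0,"x": 0.232,"y": 0.511,"z": -0.034,"wz": -36,"fingers": -1},{"wx": 0,"wy": 0,"x": 0.232,"y": 0.511,"z": -0.034,"wz": -36,"fingers": -1},{"wx": 0,"wy": 0,"x": 0.232,"y": 0.511,"z": -0.034,"wz": -36,"fingers": -1},{"wx": 0,"wy": 0,"x": 0.232,"y": 0.511,"z": -0.034,"wz": -36,"fingers": -1},{"wx": 0,"wy": 0,"x": 0.232,"y": 0.511,"z": -0.034,"wz": -36,"fingers": -1},{"wx": 0,"wy": 0,"x": 0.232,"y": 0.511,"z": -0.034,"wz": -36,"fingers": -1},{"wx": 0,"wy": 0,"x": 0.232,"y": 0.511,"z": -0.034,"wz": -36,"fingers": -1}])

```text
time: 2.05
tcp_pos: [0.4994, -0.0769, 0.1996]
tool_rot: [167.0, 89.9, 65.6]
force: [0.1, -0.2, 0.5]
gripper_width: 1.001
```

```bash
python3 - <<'E'
from h import *
from cell import snapshot,manip
s=manip.state();print(s["tcp_pos"],s["tool_rot"],s["time"])
ims=[]
for n in("scene","top"):
    p,d=snapshot(n);np.savez(n+"1.npz",p=p,d=d)
    q=p.copy()
    for dz in(-.011,-.08): 
        u=proj(n,s["tcp_pos"]+[0,0,dz]);print(n,dz,u.round(1))
        cv2.circle(q,tuple(int(x) for x in u.round()),2,(0,255,255),-1)
    u=proj(n,s["tcp_pos"]).astype(int);x=max(u[0]-100,0);y=max(u[1]-70,0);ims.append(cv2.resize(q[y:y+150,x:x+200],(400,300),interpolation=cv2.INTER_CUBIC))
cv2.imwrite("pics/a.png",np.hstack(ims)[:,:,::-1])
E
```

```text
[ 0.49935962 -0.07690509  0.19961998] [166.97917117  89.90658793  65.57976763] 2.05
scene -0.011 [222.3 200.4]
scene -0.08 [224.6 226.5]
top -0.011 [360.8 224.1]
top -0.08 [354.5 228.1]
```

View pics/a.png

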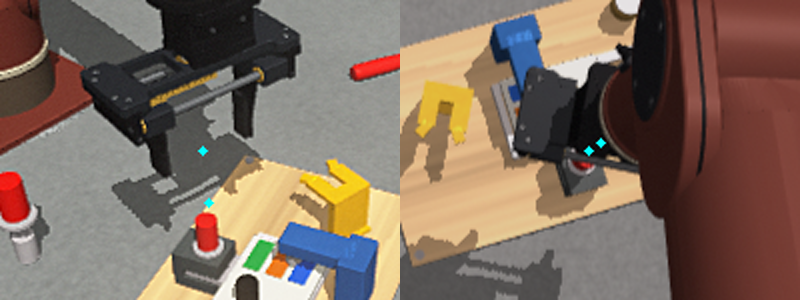

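The gripper is over the clevis pin. The projected tip marker at (203,151) sits midway between the fingertips in the scene crop, so the calibration agrees to about 1 px. Descending and gripping next.

Request:
jog_arm(rows=[{"wx": 0,"wy": 0,"wz": 0,"x": -0.001,"y": -0.005,"z": -0.04,"fingers": -1},{"wx": 0,"wy": 0,"wz": 0,"x": -0.001,"y": -0.005,"z": -0.08,"fingers": -1},{"wx": 0,"wy": 0,"wz": 0,"x": -0.001,"y": -0.005,"z": -0.11,"fingers": -1},{"wx": 0,"wy": 0,"wz": 0,"x": -0.001,"y": -0.005,"z": -0.123,"fingers": -1},{"wx": 0,"wy": 0,"wz": 0,"x": -0.001,"y": -0.005,"z": -0.123,"fingers": -1},{"wx": 0,"wy": 0,"wz": 0,"x": -0.001,"y": -0.005,"z": -0.123,"fingers": 0.2},{"wx": 0,"wy": 0,"wz": 0,"x": -0.001,"y": -0.005,"z": -0.123,"fingers": 0.2}], squeeze=12)

```text
time: 3.02
tcp_pos: [0.498, -0.0866, 0.0777]
tool_rot: [83.7, 89.9, -18.1]
force: [-0.5, 0.8, 0.3]
gripper_width: 0.853
```

Request:
jog_arm(rows=[{"wx": 0,"wy": 0,"wz": 0,"x": 0,"y": 0.004,"z": -0.001,"fingers": 0.2},{"wx": 0,"wy": 0,"wz": 0,"x": 0,"y": 0.004,"z": -0.001,"fingers": 0.2},{"wx": 0,"wy": 0,"wz": 0,"x": 0,"y": 0.004,"z": -0.001,"fingers": 0.2}])

```text
time: 3.4
tcp_pos: [0.498, -0.0826, 0.0768]
tool_rot: [82.5, 89.9, -19.2]
force: [-0.7, -0.9, -0.4]
gripper_width: 0.515
```

Now I'll close fully with a gentle grip.

Request:
jog_arm(rows=[{"wx": 0,"wy": 0,"wz": 0,"x": 0,"y": 0,"z": 0,"fingers": 1},{"wx": 0,"wy": 0,"wz": 0,"x": 0,"y": 0,"z": 0,"fingers": 1},{"wx": 0,"wy": 0,"wz": 0,"x": 0,"y": 0,"z": 0,"fingers": 1},{"wx": 0,"wy": 0,"wz": 0,"x": 0,"y": 0,"z": 0,"fingers": 1},{"wx": 0,"wy": 0,"wz": 0,"x": 0,"y": 0,"z": 0,"fingers": 1}], squeeze=20)

```text
time: 4.03
tcp_pos: [0.4981, -0.0824, 0.0768]
tool_rot: [85.8, 89.9, -15.9]
force: [-0.1, 1.0, -0.6]
gripper_width: 0.27
```

Request:
jog_arm(rows=[{"wx": 0,"wy": 0,"wz": 0,"x": 0,"y": 0,"z": 0.01,"fingers": 1},{"wx": 0,"wy": 0,"wz": 0,"x": 0,"y": 0,"z": 0.025,"fingers": 1},{"wx": 0,"wy": 0,"wz": 0,"x": 0,"y": 0,"z": 0.045,"fingers": 1},{"wx": 0,"wy": 0,"wz": 0,"x": 0,"y": 0,"z": 0.062,"fingers": 1},{"wx": 0,"wy": 0,"wz": 0,"x": 0,"y": 0,"z": 0.065,"fingers": 1},{"wx": 0,"wy": 0,"wz": 0,"x": 0,"y": 0,"z": 0.065,"fingers": 1}])

```text
time: 4.78
tcp_pos: [0.498, -0.0825, 0.1418]
tool_rot: [83.1, 89.9, -18.6]
force: [0.7, -0.1, -2.4]
gripper_width: 0.271
```

Request:
jog_arm(rows=[{"wx": 0,"wy": 0,"wz": 0,"x": -0.005,"y": 0.04,"z": 0,"fingers": 1},{"wx": 0,"wy": 0,"wz": 0,"x": -0.005,"y": 0.085,"z": 0,"fingers": 1},{"wx": 0,"wy": 0,"wz": 0,"x": -0.006,"y": 0.13,"z": 0,"fingers": 1},{"wx": 0,"wy": 0,"wz": 0,"x": -0.006,"y": 0.16,"z": 0,"fingers": 1},{"wx": 0,"wy": 0,"wz": 0,"x": -0.006,"y": 0.17,"z": 0,"fingers": 1},{"wx": 0,"wy": 0,"wz": 0,"x": -0.006,"y": 0.17,"z": 0,"fingers": 1},{"wx": 0,"wy": 0,"wz": 0,"x": -0.006,"y": 0.17,"z": 0,"fingers": 1}])

```text
time: 5.65
tcp_pos: [0.492, 0.086, 0.1414]
tool_rot: [60.8, 89.9, -41.0]
force: [-0.4, -1.2, -1.9]
gripper_width: 0.268
```

```bash
python3 - <<'E'
from h import *
from cell import snapshot,manip,models
s=manip.state();print(s["tcp_pos"],s["tool_rot"],s["force"],s["time"],s["gripper_width"])
for n in("scene","top"):
    p,d=snapshot(n);np.savez(n+"2.npz",p=p,d=d);W=cloud(n,p,d)
    u=proj(n,s["tcp_pos"]-[0,0,.03]).astype(int)
    if n=="scene":
        x=u[0]-90;y=u[1]-70;cv2.imwrite("pics/b.png",cv2.resize(p[y:y+140,x:x+190],(760,560),interpolation=cv2.INTER_CUBIC)[:,:,::-1]);print(x,y)
    h=cv2.cvtColor(p,cv2.COLOR_RGB2HSV).astype(int)
    t=s["tcp_pos"]
    for nm,m in(("red",((h[...,0]<8)|(h[...,0]>172))&(h[...,1]>150)),("grey",(h[...,1]<50)&(h[...,2]>90))):
        m=m&(np.linalg.norm(W[...,:2]-t[:2],axis=-1)<.035)&(W[...,2]>.05)&(W[...,2]<.19);a=W[m]
        print(n,nm,len(a))
        for z in np.arange(.06,.17,.01):
            b=a[abs(a[:,2]-z)<.005]
            if len(b)>4: print(round(z,3),len(b),b.mean(0).round(4),np.ptp(b,0).round(3))
E
```

```text
[0.49199809 0.08596147 0.14143086] [ 60.7693736   89.89456207 -41.04581376] [-0.39008057 -1.19888278 -1.88386209] 5.65 0.2683342279171225
180 121
scene red 107
0.13 11 [0.5016 0.0797 0.1322] [0.007 0.009 0.008]
0.14 22 [0.5019 0.0805 0.1402] [0.008 0.013 0.009]
0.15 22 [0.5016 0.0803 0.1502] [0.007 0.021 0.009]
0.16 37 [0.4986 0.085  0.1617] [0.019 0.024 0.01 ]
0.17 15 [0.4963 0.0838 0.1656] [0.015 0.019 0.002]
scene grey 138
0.08 22 [0.4971 0.0787 0.0812] [0.016 0.012 0.009]
0.09 27 [0.4973 0.0793 0.0902] [0.016 0.013 0.01 ]
0.1 37 [0.496  0.0809 0.1011] [0.018 0.018 0.009]
0.11 9 [0.4965 0.0822 0.1071] [0.006 0.008 0.006]
0.12 12 [0.5028 0.0761 0.1235] [0.016 0.018 0.004]
0.13 28 [0.5025 0.0814 0.1265] [0.02  0.032 0.003]
top red 0
top grey 0
```

View pics/b.png

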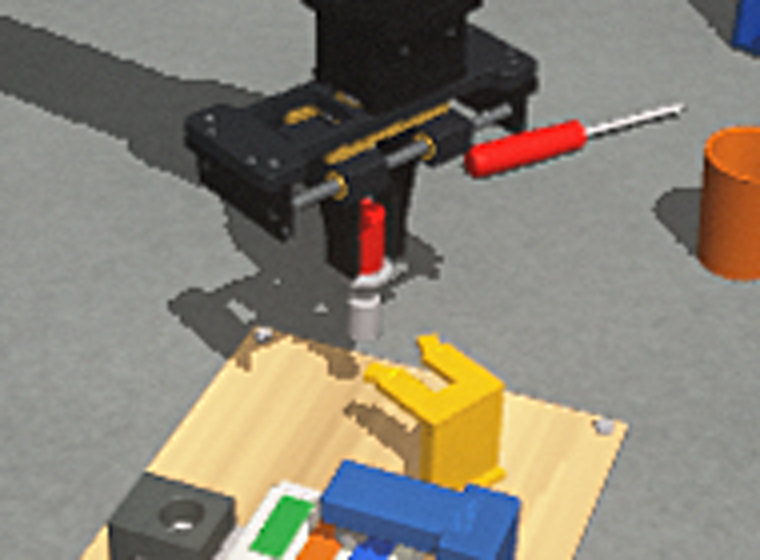

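The pin hangs upright in the jaws at crop (365,300), in front of the rest's open mouth at (390,360). The bore is empty at (183,515). I'll refine the notch pose by fitting the plate outline.

```bash
python3 - <<'E'
from h import *
from scipy.optimize import minimize
for n in("scene","top"):
    f=np.load(n+".npz");p,d=f["p"],f["d"];W=cloud(n,p,d);m=masks(p,W)["yel"]&(abs(W[...,2]-.078)<.0045)
    S=4
    v,u=np.where(m);u0,v0=u.min()-6,v.min()-6;w,hh=u.max()-u0+7,v.max()-v0+7
    M=cv2.resize(m[v0:v0+hh,u0:u0+w].astype(np.float32),None,fx=S,fy=S,interpolation=cv2.INTER_LINEAR)
    def rend(q):
        fl=q[3]
        P=np.array([[-36,-28],[28,-28],[28,28],[-36,28],[-36,fl],[-22,8],[8,8],[8,-8],[-22,-8],[-36,-fl]])/1000
        c,s=np.cos(q[2]),np.sin(q[2])
        w3=np.c_[P@np.array([[c,s],[-s,c]])+np.array(q[:2])/1000,np.full(len(P),.078)]
        uv=(proj(n,w3)-[u0,v0]+.5)*S-.5
        im=np.zeros(M.shape,np.uint8);cv2.fillPoly(im,[np.round(uv*16).astype(np.int32)],255,cv2.LINE_AA,4);return im/255.
    cost=lambda q:np.abs(rend(q)-M).sum()
    b=min((minimize(cost,[555+dx,75+dy,a,16],method="Nelder-Mead",options=dict(initial_simplex=np.array([555+dx,75+dy,a,16])+np.array([[0]*4,[3,0,0,0],[0,3,0,0],[0,0,.06,0],[0,0,0,4]]))) for dx in(-2,2) for dy in(-2,2) for a in(-.25,-.17)),key=lambda r:r.fun)
    print(n,b.x.round(2),np.degrees(b.x[2]).round(1),b.fun/M.sum())
    # pin handle top circle similarly: mean of red pixels near top plane
    a=W[masks(p,W)["pin"]];t=a[a[:,2]>.0965];print("pin top",len(t),t.mean(0).round(4))
    g=masks(p,W)["pin"];
E
```

```text
scene [ 5.5718e+02  7.5420e+01 -1.7000e-01  1.7850e+01] -9.9 0.1253703102110097
pin top 71 [ 0.5007 -0.083   0.0995]
top [ 5.5155e+02  7.5640e+01 -2.0000e-01  2.2270e+01] -11.5 0.1469559901506899
pin top 78 [ 0.4948 -0.08    0.0994]
```

Request:
jog_arm(rows=[{"wx": 0,"wy": 0,"wz": 0.5,"x": 0,"y": 0.001,"z": -0.02,"fingers": 1},{"wx": 0,"wy": 0,"wz": 0.5,"x": 0,"y": 0.001,"z": -0.0375,"fingers": 1},{"wx": 0,"wy": 0,"wz": 0.5,"x": 0,"y": 0.001,"z": -0.0375,"fingers": 1},{"wx": 0,"wy": 0,"wz": 0.5,"x": 0,"y": 0.001,"z": -0.0375,"fingers": 1}])

```text
time: 6.25
tcp_pos: [0.4923, 0.0871, 0.1045]
tool_rot: [76.9, 89.9, -24.5]
force: [-0.1, -1.1, -1.5]
gripper_width: 0.271
```

Request:
jog_arm(rows=[{"wx": 0,"wy": 0,"wz": 0,"x": 0.01,"y": -0.002,"z": 0,"fingers": 1},{"wx": 0,"wy": 0,"wz": 0,"x": 0.02,"y": -0.004,"z": 0,"fingers": 1},{"wx": 0,"wy": 0,"wz": 0,"x": 0.03,"y": -0.006,"z": 0,"fingers": 1},{"wx": 0,"wy": 0,"wz": 0,"x": 0.036,"y": -0.007,"z": 0,"fingers": 1},{"wx": 0,"wy": 0,"wz": 0,"x": 0.042,"y": -0.008,"z": 0,"fingers": 1},{"wx": 0,"wy": 0,"wz": 0,"x": 0.048,"y": -0.009,"z": 0,"fingers": 1},{"wx": 0,"wy": 0,"wz": 0,"x": 0.052,"y": -0.01,"z": 0,"fingers": 1},{"wx": 0,"wy": 0,"wz": 0,"x": 0.052,"y": -0.01,"z": 0,"fingers": 1}])

```text
time: 7.25
tcp_pos: [0.5445, 0.077, 0.1044]
tool_rot: [78.6, 89.9, -22.8]
force: [-0.4, 0.3, -2.4]
gripper_width: 0.272
```

Request:
jog_arm(rows=[{"wx": 0,"wy": 0,"wz": 0,"x": 0.004,"y": -0.001,"z": 0,"fingers": 1},{"wx": 0,"wy": 0,"wz": 0,"x": 0.008,"y": -0.002,"z": 0,"fingers": 1},{"wx": 0,"wy": 0,"wz": 0,"x": 0.011,"y": -0.002,"z": 0,"fingers": 1},{"wx": 0,"wy": 0,"wz": 0,"x": 0.013,"y": -0.0025,"z": 0,"fingers": 1},{"wx": 0,"wy": 0,"wz": 0,"x": 0.013,"y": -0.0025,"z": 0,"fingers": 1},{"wx": 0,"wy": 0,"wz": 0,"x": 0.013,"y": -0.0025,"z": 0,"fingers": 1}])

```text
time: 8.0
tcp_pos: [0.5574, 0.0746, 0.1044]
tool_rot: [75.2, 89.9, -26.1]
force: [-0.5, 0.0, -1.8]
gripper_width: 0.268
```

```bash
python3 - <<'E'
from h import *
from cell import snapshot,manip
s=manip.state();print(s["tcp_pos"],s["force"])
n="scene";p,d=snapshot(n);np.savez("s3.npz",p=p,d=d);W=cloud(n,p,d)
u=proj(n,s["tcp_pos"]-[0,0,.02]).astype(int);x=u[0]-48;y=u[1]-35
cv2.imwrite("pics/c.png",cv2.resize(p[y:y+70,x:x+95],(760,560),interpolation=cv2.INTER_CUBIC)[:,:,::-1]);print(x,y)
E
```

```text
[0.55736511 0.07456708 0.1043851 ] [-0.45162609  0.0466473  -1.84018524]
241 179
```

View pics/c.png

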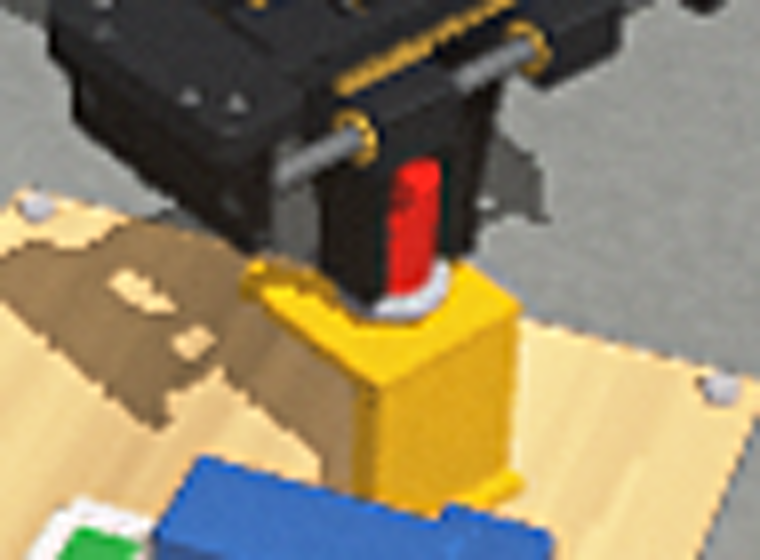

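The pin's neck is in the slot, with the collar at (410,300) just above the plate. I'll feel for the back wall.

Request:
jog_arm(rows=[{"wx": 0,"wy": 0,"wz": 0,"x": 0.001,"y": 0,"z": 0,"fingers": 1},{"wx": 0,"wy": 0,"wz": 0,"x": 0.002,"y": -0.0003,"z": 0,"fingers": 1},{"wx": 0,"wy": 0,"wz": 0,"x": 0.003,"y": -0.0005,"z": 0,"fingers": 1},{"wx": 0,"wy": 0,"wz": 0,"x": 0.003,"y": -0.0005,"z": 0,"fingers": 1}])

```text
time: 8.55
tcp_pos: [0.5592, 0.0744, 0.1042]
tool_rot: [-25.9, 89.9, -127.2]
force: [-6.8, 0.7, 3.3]
gripper_width: 0.267
```

Back wall contact shows as -6.8 N, so the pin is home. I'll back off 1.5 mm and lower it.

Request:
jog_arm(rows=[{"wx": 0,"wy": 0,"wz": 0,"x": -0.002,"y": 0.0003,"z": 0,"fingers": 1},{"wx": 0,"wy": 0,"wz": 0,"x": -0.002,"y": 0.0003,"z": -0.002,"fingers": 1},{"wx": 0,"wy": 0,"wz": 0,"x": -0.002,"y": 0.0003,"z": -0.004,"fingers": 1},{"wx": 0,"wy": 0,"wz": 0,"x": -0.002,"y": 0.0003,"z": -0.005,"fingers": 1},{"wx": 0,"wy": 0,"wz": 0,"x": -0.002,"y": 0.0003,"z": -0.005,"fingers": 1}])

```text
time: 9.18
tcp_pos: [0.5572, 0.0746, 0.0991]
tool_rot: [-31.2, 89.9, -132.5]
force: [0.9, 0.0, -1.2]
gripper_width: 0.27
```

Request:
jog_arm(rows=[{"wx": 0,"wy": 0,"wz": 0,"x": 0,"y": 0,"z": -0.001,"fingers": 1},{"wx": 0,"wy": 0,"wz": 0,"x": 0,"y": 0,"z": -0.001,"fingers": 1}])

```text
time: 9.43
tcp_pos: [0.5573, 0.0747, 0.0988]
tool_rot: [-14.9, 89.9, -116.3]
force: [-2.3, 0.5, 5.9]
gripper_width: 0.27
```

The collar is resting on the plate (+5.9 N). Releasing.

Request:
jog_arm(rows=[{"wx": 0,"wy": 0,"wz": 0,"x": 0,"y": 0,"z": 0.0005,"fingers": 0.35},{"wx": 0,"wy": 0,"wz": 0,"x": 0,"y": 0,"z": 0.0005,"fingers": 0.1},{"wx": 0,"wy": 0,"wz": 0,"x": 0,"y": 0,"z": 0.0005,"fingers": -0.3},{"wx": 0,"wy": 0,"wz": 0,"x": 0,"y": 0,"z": 0.0005,"fingers": -0.6},{"wx": 0,"wy": 0,"wz": 0,"x": 0,"y": 0,"z": 0.0005,"fingers": -0.6},{"wx": 0,"wy": 0,"wz": 0,"x": 0,"y": 0,"z": 0.0005,"fingers": -0.6}])

```text
time: 10.18
tcp_pos: [0.5573, 0.0747, 0.0993]
tool_rot: [-16.6, 89.9, -118.0]
force: [0.2, 0.8, 0.0]
gripper_width: 0.767
```

Request:
jog_arm(rows=[{"wx": 0,"wy": 0,"wz": 0,"x": 0,"y": 0,"z": 0.02,"fingers": -0.6},{"wx": 0,"wy": 0,"wz": 0,"x": 0,"y": 0,"z": 0.06,"fingers": -0.6},{"wx": 0,"wy": 0,"wz": 0,"x": 0,"y": 0,"z": 0.1,"fingers": -0.6},{"wx": 0,"wy": 0,"wz": 0,"x": 0,"y": -0.05,"z": 0.1,"fingers": -0.6},{"wx": 0,"wy": 0,"wz": 0,"x": 0.01,"y": -0.11,"z": 0.1,"fingers": -0.6},{"wx": 0,"wy": 0,"wz": 0,"x": 0.02,"y": -0.17,"z": 0.1,"fingers": -0.6},{"wx": 0,"wy": 0,"wz": 0,"x": 0.02,"y": -0.18,"z": 0.1,"fingers": -0.6},{"wx": 0,"wy": 0,"wz": 0,"x": 0.02,"y": -0.18,"z": 0.1,"fingers": -0.6}])

```text
time: 11.18
tcp_pos: [0.5771, -0.1056, 0.199]
tool_rot: [-44.7, 89.9, -146.1]
force: [0.7, 0.0, 0.7]
gripper_width: 0.803
```

```bash
python3 - <<'E'
from h import *
from cell import snapshot,manip
s=manip.state();print(s["tcp_pos"],s["tool_rot"],s["time"],s["gripper_width"])
ims=[]
for n in("scene","top"):
    p,d=snapshot(n);np.savez(n+"4.npz",p=p,d=d);W=cloud(n,p,d)
    u=proj(n,[.56,.03,.08]).astype(int);x=u[0]-70;y=u[1]-70
    ims.append(cv2.resize(p[y:y+140,x:x+140],(400,400),interpolation=cv2.INTER_CUBIC))
    h=cv2.cvtColor(p,cv2.COLOR_RGB2HSV).astype(int)
    m=((h[...,0]<8)|(h[...,0]>172))&(h[...,1]>150)&(np.hypot(W[...,0]-.557,W[...,1]-.075)<.04)
    a=W[m];t=a[a[:,2]>.115];print(n,len(a),a[:,2].max() if len(a) else 0,len(t),t.mean(0).round(4) if len(t) else 0)
    if len(a):
        for z in(.09,.1,.11):
            b=a[abs(a[:,2]-z)<.005]; print(z,len(b),b.mean(0).round(4) if len(b) else 0)
cv2.imwrite("pics/d.png",np.hstack(ims)[:,:,::-1])
E
```

```text
[ 0.57712014 -0.10559163  0.19901726] [ -44.65706585   89.93281638 -146.06009816] 11.175 0.8032005039017901
scene 166 0.12416571480586047 71 [0.5593 0.0713 0.121 ]
0.09 25 [0.5623 0.066  0.0909]
0.1 32 [0.5626 0.0662 0.1001]
0.11 37 [0.5618 0.0665 0.11  ]
top 97 0.12443944800017714 91 [0.5528 0.0754 0.1208]
0.09 0 0
0.1 2 [0.5443 0.0818 0.1032]
0.11 4 [0.5424 0.0753 0.1081]
```

View pics/d.png

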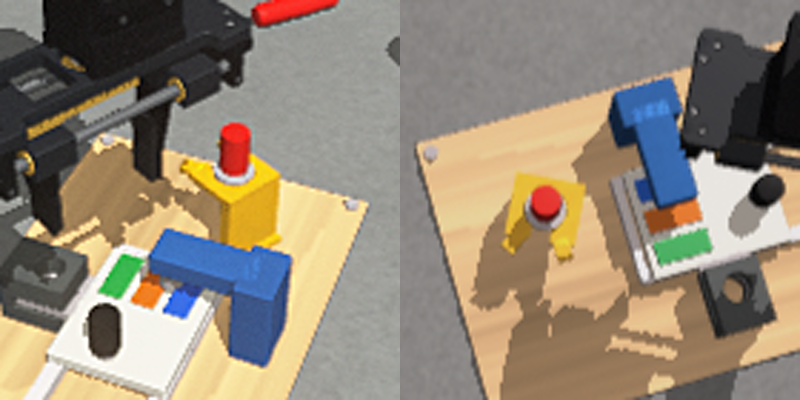

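The pin is parked upright: in the left view the handle is at (235,150) with its collar on the plate, and in the right view it is at (545,203) at the back of the slot. Its top measures z≈0.121, as expected. Next is the knob, with the jaws turned to the jig's y.

Request:
jog_arm(rows=[{"wx": 0,"wy": 0,"wz": 9,"x": 0,"y": 0,"z": 0,"fingers": -0.3},{"wx": 0,"wy": 0,"wz": 18,"x": 0,"y": 0,"z": -0.02,"fingers": -0.3},{"wx": 0,"wy": 0,"wz": 28,"x": 0,"y": 0,"z": -0.05,"fingers": -0.3},{"wx": 0,"wy": 0,"wz": 28,"x": 0,"y": 0,"z": -0.08,"fingers": -0.3},{"wx": 0,"wy": 0,"wz": 28,"x": 0,"y": 0,"z": -0.11,"fingers": -0.3},{"wx": 0,"wy": 0,"wz": 28,"x": 0,"y": 0,"z": -0.13,"fingers": -0.3},{"wx": 0,"wy": 0,"wz": 28,"x": 0,"y": 0,"z": -0.139,"fingers": -0.3},{"wx": 0,"wy": 0,"wz": 28,"x": 0,"y": 0,"z": -0.139,"fingers": -0.3}])

```text
time: 12.28
tcp_pos: [0.5775, -0.1027, 0.0604]
tool_rot: [-79.0, 90.0, -152.2]
force: [-0.0, -0.2, 0.6]
gripper_width: 0.65
```

Request:
jog_arm(rows=[{"wx": 0,"wy": 0,"wz": 0,"x": 0,"y": 0,"z": 0,"fingers": 1},{"wx": 0,"wy": 0,"wz": 0,"x": 0,"y": 0,"z": 0,"fingers": 1},{"wx": 0,"wy": 0,"wz": 0,"x": 0,"y": 0,"z": 0,"fingers": 1},{"wx": 0,"wy": 0,"wz": 0,"x": 0,"y": 0,"z": 0,"fingers": 1}], squeeze=8)

```text
time: 12.78
tcp_pos: [0.5777, -0.1032, 0.0606]
tool_rot: [-8.0, 89.9, -81.2]
force: [4.7, -13.9, -1.4]
gripper_width: 0.284
```

Gripped. Dragging along the jig's -y.

Request:
jog_arm(rows=[{"wx": 0,"wy": 0,"wz": 0,"x": 0.003,"y": -0.01,"z": 0,"fingers": 1},{"wx": 0,"wy": 0,"wz": 0,"x": 0.006,"y": -0.021,"z": 0,"fingers": 1},{"wx": 0,"wy": 0,"wz": 0,"x": 0.009,"y": -0.032,"z": 0,"fingers": 1},{"wx": 0,"wy": 0,"wz": 0,"x": 0.0125,"y": -0.043,"z": 0,"fingers": 1},{"wx": 0,"wy": 0,"wz": 0,"x": 0.016,"y": -0.054,"z": 0,"fingers": 1},{"wx": 0,"wy": 0,"wz": 0,"x": 0.019,"y": -0.065,"z": 0,"fingers": 1},{"wx": 0,"wy": 0,"wz": 0,"x": 0.021,"y": -0.073,"z": 0,"fingers": 1},{"wx": 0,"wy": 0,"wz": 0,"x": 0.0225,"y": -0.078,"z": 0,"fingers": 1},{"wx": 0,"wy": 0,"wz": 0,"x": 0.023,"y": -0.08,"z": 0,"fingers": 1},{"wx": 0,"wy": 0,"wz": 0,"x": 0.023,"y": -0.08,"z": 0,"fingers": 1}])

```text
time: 14.02
tcp_pos: [0.6004, -0.1808, 0.0606]
tool_rot: [-163.1, 89.9, 123.8]
force: [-1.0, 8.7, 2.5]
gripper_width: 0.273
```

The stop is reached (80.8 mm travelled, 8.7 N reaction). I'll release and go up.

Request:
jog_arm(rows=[{"wx": 0,"wy": 0,"wz": 0,"x": 0,"y": 0,"z": 0,"fingers": 0.1},{"wx": 0,"wy": 0,"wz": 0,"x": 0,"y": 0,"z": 0,"fingers": -0.3},{"wx": 0,"wy": 0,"wz": 0,"x": 0,"y": 0,"z": 0,"fingers": -0.3},{"wx": 0,"wy": 0,"wz": 0,"x": 0,"y": 0,"z": 0.03,"fingers": -0.3},{"wx": 0,"wy": 0,"wz": 0,"x": 0,"y": 0,"z": 0.08,"fingers": -0.3},{"wx": 0,"wy": 0,"wz": 0,"x": 0,"y": 0,"z": 0.14,"fingers": -0.3},{"wx": 0,"wy": 0,"wz": 0,"x": -0.05,"y": -0.05,"z": 0.18,"fingers": -0.3},{"wx": 0,"wy": 0,"wz": 0,"x": -0.1,"y": -0.1,"z": 0.18,"fingers": -0.3},{"wx": 0,"wy": 0,"wz": 0,"x": -0.13,"y": -0.15,"z": 0.18,"fingers": -0.3},{"wx": 0,"wy": 0,"wz": 0,"x": -0.13,"y": -0.15,"z": 0.18,"fingers": -0.3}])

```text
time: 15.28
tcp_pos: [0.4671, -0.3352, 0.241]
tool_rot: [-92.8, 89.9, -166.2]
force: [0.3, -0.5, -0.3]
gripper_width: 0.651
```

```bash
python3 - <<'E'
from h import *
from cell import snapshot,manip,models
s=manip.state();print(s["tcp_pos"],s["force"],s["time"],np.abs(s["qvel"]).max())
ims=[]
for n in("scene","top"):
    p,d=snapshot(n);W=cloud(n,p,d)
    u=proj(n,[.56,-.03,.05]).astype(int);x=max(u[0]-110,0);y=max(u[1]-110,0)
    ims.append(cv2.resize(p[y:y+220,x:x+220],(400,400),interpolation=cv2.INTER_CUBIC))
    h=cv2.cvtColor(p,cv2.COLOR_RGB2HSV).astype(int)
    m=((h[...,0]<8)|(h[...,0]>172))&(h[...,1]>150)&(np.hypot(W[...,0]-.557,W[...,1]-.075)<.04)&(W[...,2]>.115)
    print(n,"pin",W[m].mean(0).round(4))
    m=(h[...,2]<70)&(np.hypot(W[...,0]-.6,W[...,1]+.183)<.03)&(abs(W[...,2]-.076)<.005)
    print("knob",m.sum(),W[m].mean(0).round(4) if m.any() else 0)
for t,n in(("ring_tin","top"),("ring_tin","scene"),("cup","top"),("screwdriver","top")): print(t,[np.round(r["centre"],3).tolist() for r in models.find_in(t,n)])
cv2.imwrite("pics/e.png",np.hstack(ims)[:,:,::-1])
E
```

```text
[ 0.46709771 -0.33524865  0.24102214] [ 0.32265473 -0.47400702 -0.34484979] 15.275 15.103156919967024
scene pin [0.5592 0.0712 0.1207]
knob 109 [ 0.601  -0.1842  0.0761]
top pin [0.5528 0.0753 0.1208]
knob 78 [ 0.5944 -0.1797  0.0756]
ring_tin [[0.58, -0.138, 0.034], [0.686, -0.148, 0.044], [0.544, -0.032, 0.009]]
ring_tin [[0.698, -0.155, 0.046]]
cup [[0.591, 0.406, 0.054]]
screwdriver [[0.402, 0.412, 0.023]]
```

View pics/e.png

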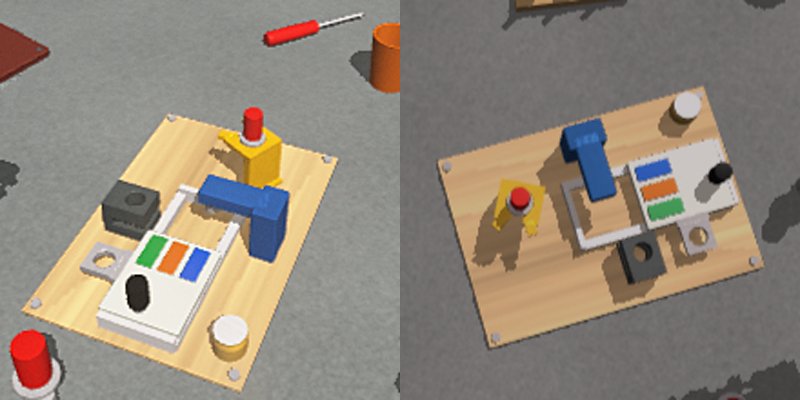

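The shuttle is fully out: knob at (138,292) left and (720,173) right, about 80 mm of travel. The pin is unchanged at (253,125) and (518,198), and the bystanders are in place. Handing in.

```bash
python3 -c "
from cell import manip
print(manip.sign_off())"
```

```text
the job is handed in; nothing more can be done
None
```

The lock pin is parked in the notch of the yellow rest and the shuttle is out at its stop. I handed the job in at about 15.6 s of the 54 s allowed; no verdict is reported.

- **Pin:** I drew the small clevis pin up out of its bore and slid it into the notch from the open side. I felt the back wall (-6.8 N), backed off about 2 mm, lowered it until the collar rested on the plate (+5.9 N) and let go.
- **Shuttle:** I gripped the black knob and dragged it to its stop. The tool moved 80.8 mm with an 8.7 N reaction at the end.

My last checks:
- **Pin:** it stands upright with its handle top at z ≈ 0.121 m, as expected for a collar on the plate. It did not move while I slid the shuttle.
- **Shuttle:** the scene camera put the knob about 80 mm from where it started.
- **Bystanders:** the cup, screwdriver and ring tin were detected within about 2 mm of their starting positions.
- **Robot:** the arm was clear of everything at the end.

Two things disagreed. The two cameras differ by about 4–7 mm in x and y; I relied on distances measured within one camera, and the contact forces fitted. One extra ring-tin detection in the top view, at (0.58, -0.138), does not match anything in the picture.

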